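# Load the right die into the hand press

### The arm

A 6-joint arm with a two-finger parallel gripper is mounted at the origin on the work surface. World frame = base frame: x ahead of the robot, y to its left, z up, the work surface at z = 0. Lengths are in m, angles in rad, forces in N, time in s.
With the tool pointing down it reaches from about 0.275 to 0.875 m from the base axis. Payload 12.5 kg.
Tool frame: the origin (TCP) lies at the very end of the fingers, on their centre line; the grasp point (between the pads) lies 19 mm behind it; z points along the fingers, y is the line along which they close (so a half turn about z gives the same grasp; the last joint's range is limited). The gripper opens to 85 mm and grips with 20 to 120 N. Pads are 22 mm wide; open, the fingers measure 114 mm over their backs; the gripper's body (76 mm by 85 mm) begins 54 mm behind the grasp point. The pads swing forward as they close: fully open they stand 13 mm farther back than shut.
Start: joints at [-1.25, 0.351, 1.652, -0, 1.139, -0.085], TCP at [0.217, -0.505, 0.231] pointing down, gripper open.
Joint ranges: [-2.75, 2.75], [-0.79, 2.1], [0.01, 2.65], [-1.57, 4.71], [0.07, 3.14], [-2.87, 2.87]. Speed limits (rad/s): [2.22, 2.22, 2.79, 3.14, 3.14, 3.14].

### API

Orientations are given as a rotation vector (axis times angle).
In Python, from workcell import bot, move_gripper, planner, eyes, ticket, sensors gives the robot as it stands. Calls block until the motion is done:
- bot.move_to(position, orientation): joint-space move of the TCP to a pose.
- bot.line_to(position, attitude=None, rate=0.15): straight line of the TCP; attitude=None keeps the orientation; rate is the mean speed in m/s.
- bot.goto_joints(angles): joint-space move.
- move_gripper(opening, squeeze=None): finger opening in m; squeeze is the grip in N (None keeps the last); returns when the fingers have stopped.
- bot.dwell(seconds).
- planner.inverse_kinematics(position, orientation): joint angles nearest the present ones, or None.
- eyes.read_camera(name): name is "scene" or "top"; returns the picture (384x512x3 uint8, red, green, blue); there is no depth.
- eyes.camera_info(name): a dict with "mtx" (3x3 intrinsics, pixels), "k1" (the pictures are not rectified: a ray, as slopes to the right and down, at radius r is drawn at 1 + k1 r^2 times it, then the intrinsics apply), "position" and "attitude" of the camera in the world. Camera axes: x right, y down, z forward; pixel columns grow to the right and rows downward; lengths in m; the calibration is good to about 2 mm. A picture is of the moment at which its call begins. camera_info takes no time and is no camera call.
A pose or a line that the arm cannot do raises bot.Unreachable and nothing moves.
- ticket.job_done(): hands the job in; it is judged then, once.
Readings, each from a call of its own:
- sensors.get_time(): time.
- sensors.get_joint_positions(): joint angles.
- sensors.get_qvel(): joint speeds.
- sensors.get_joint_torque(): joint torques, N m.
- sensors.get_tool_pos(): TCP position.
- sensors.get_ee_rot(): TCP orientation.
- sensors.get_contact_force(): force on the tool from outside, world axes, zero at the start.
- sensors.get_torque(): the same for the moment, N m.
- sensors.get_grip_width(): finger opening in m.
- sensors.get_grasp_force(): force on a finger pad.
Only numpy, scipy, OpenCV 4.12 (cv2) and the standard library are available. Lean on these libraries where they do the work, as an engineer would, in place of code of your own. Each camera call takes 0.05 s, during which the arm holds its last target. There are 200 camera calls.

### The job

Of the four round steel dies on the wooden board, pick the one that just fits between the brass side rails of the hand press (the 40 mm one), and set it upright on the press's steel stage and slide it in until it is fully home against the brass back stop, under the punch. Let go of it, then swing the press's ball-ended lever down until the punch rests on the die, and leave it there. Leave the other three dies standing where they are.

Things in the scene. Friction and masses are not known exactly. Their poses are not given: they have to be found in the camera images.
- press: Hand stamping press, fixed to the bench. Origin on the bench (z = 0) straight under the punch axis; its x is the way the die goes in: mostly to the robot's left (1.05 to 1.6 rad from world x). Green base: x -120..+130, y -75..+75 mm, 25 mm high. On it the flat steel stage, top 40 mm above the bench: x -120..+55, y -55..+55 mm. Column, 34 mm diameter, 360 mm tall, at x = +100 mm.
- head (a point): Centre of the underside of the press's yellow head, 185 mm above the bench over the seat. The head is 50 mm wide (press y), 50 mm high, and reaches from the column to press x = -25 mm. It hangs over the seat, so a vertical gripper cannot get there: push the die in from the open front (press -x side) with the tool leaning back away from the press, about 20 to 45 degrees.
- stop (a point): Point on the brass back stop's face at stage height, 20 mm behind home (press x = +20 mm). The stop is 24 mm wide and 24 mm tall. Two brass side rails, 8 mm tall, 43 mm apart, each 12 mm wide, run from press x = -34 to +20 mm; in front of them lead-ins flare outward to about 70 mm apart at x = -60 mm. In front of that the stage is free.
- home (a point): Point on the stage top (40 mm above the bench) straight under the punch: where the centre of the 40 mm die's underside is when the die is home. Axes as the press.
- mouth (a point): Point on the stage top, 84 mm in front (press -x) of home, clear of head and rails: a place to set the die down. Axes as the press.
- punch_face (a point): Axes as the press. Centre of the underside of the punch (16 mm diameter, steel; above 28 mm from its tip 22 mm), 104 mm above the bench with the lever fully up, so 30 mm above a seated die. Comes down 20 mm per rad of the lever.
- lever_pivot (a point): Pivot of the lever, on the press's -y side of the head, 210 mm above the bench. The lever turns about the press's y axis, in the plane press y = -62 mm.
- lever_knob (a point): Centre of the lever's black ball knob, 26 mm diameter, on a 10 mm bar, 130 mm from the pivot; may be pinched from above across the press's y.
- lever (a joint): Lever angle, rad. 0: bar 80 degrees above level, leaning to press -x; grows as the knob swings to press -x (away from the column) and down. The punch meets a seated die at about 1.5 (bar about 6 degrees below level); hard limit 1.62. Stays where left (0.3 N m friction, some 3 to 5 N at the knob). Starts between 0 and 0.12.
- board: Wooden board 235 x 235 x 12 mm, fixed, on which the dies stand. Origin: centre of its underside on the bench.
- die_40: Upright round steel die, 40 mm diameter, 34 mm tall, brass disc on its top face; about 0.3 kg; the one that fits the 43 mm gap between the rails. Origin: centre of its underside; z up its axis. Stands on the board at the start. Four dies differ in diameter only (32, 40, 48, 56 mm) and stand in any order.
- die_32: Upright round steel die, 32 mm diameter, 34 mm tall, brass disc on its top face; about 0.2 kg; too small, leave it. Origin: centre of its underside; z up its axis. Stands on the board at the start. Four dies differ in diameter only (32, 40, 48, 56 mm) and stand in any order.
- die_48: Upright round steel die, 48 mm diameter, 34 mm tall, brass disc on its top face; about 0.43 kg; too large, leave it. Origin: centre of its underside; z up its axis. Stands on the board at the start. Four dies differ in diameter only (32, 40, 48, 56 mm) and stand in any order.
- die_56: Upright round steel die, 56 mm diameter, 34 mm tall, brass disc on its top face; about 0.58 kg; too large, leave it. Origin: centre of its underside; z up its axis. Stands on the board at the start. Four dies differ in diameter only (32, 40, 48, 56 mm) and stand in any order.
Mind the look-alikes: they are no part of the job. What is shaped like the die_40 but blue or green is not meant.

How it is judged:
By the outcome, as a careful person would: the job done as asked, in the order asked, and still so for the second after the job is handed in, with the robot touching nothing.
It also fails if it takes over 69 s, if anything falls off the work surface, if the arm or the gripper's body presses on something with over 40 N, if the wrist force passes 120 N, or if a joint passes its speed limit or range.

## Working session

There is one attempt and no reset: what is moved stays moved. The work goes in short steps, each a Python script; the robot and the scene stay as the last script left them, time stands still between calls to the robot, and variables do not carry over. Pictures are saved under pics/ and viewed, at most 10 in all, crops included, and the job is handed in when it is done.

```bash
mkdir -p pics; ls; python3 - <<'E'
from workcell import eyes,sensors
import cv2
for n in("scene","top"):
    i=eyes.read_camera(n);cv2.imwrite(f"pics/{n}0.png",i[...,::-1]);d=eyes.camera_info(n);print(n,d)
print(sensors.get_time(),sensors.get_ee_rot())
E
```

```text
pics
scene {'mtx': array([[419.0872004 ,   0.        , 252.41142303],
       [  0.        , 419.0872004 , 194.67030403],
       [  0.        ,   0.        ,   1.        ]]), 'k1': -0.10614397923457235, 'position': array([ 1.29376384, -0.41466468,  0.86636409]), 'attitude': array([-1.97242183, -1.23356832,  0.6098988 ])}
top {'mtx': array([[442.06788458,   0.        , 252.69197271],
       [  0.        , 442.06788458, 190.33634867],
       [  0.        ,   0.        ,   1.        ]]), 'k1': -0.06901494825138856, 'position': array([ 0.42620481, -0.08438527,  1.4617122 ]), 'attitude': array([-2.16469474,  2.15670465, -0.11320431])}
0.1 [-3.07613833e+00 -6.32820782e-01  1.61576214e-04]
```

```bash
python3 - <<'E'
import cv2
for n in("scene","top"):
    cv2.imwrite(f"pics/{n}0b.png",cv2.resize(cv2.imread(f"pics/{n}0.png"),(800,600),interpolation=cv2.INTER_CUBIC))
E
```

```text
(no output)
```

View pics/scene0b.png

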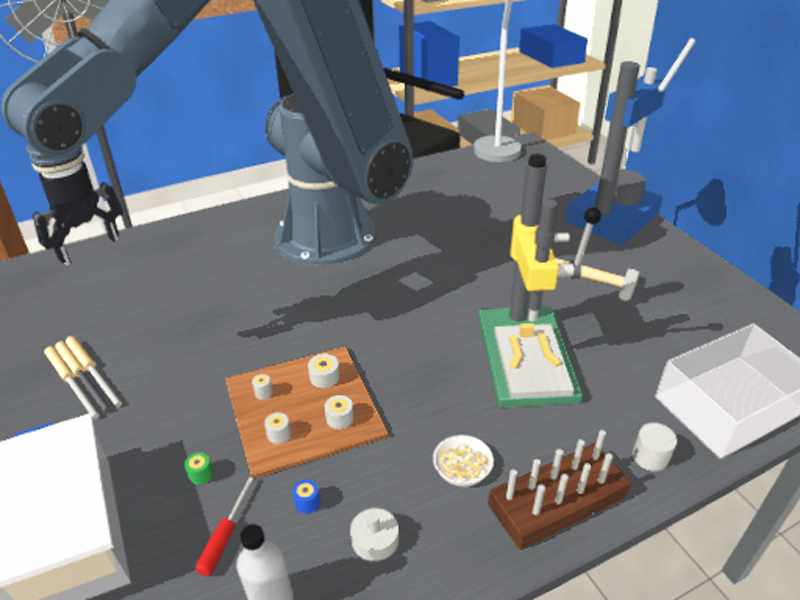

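View pics/top0b.png

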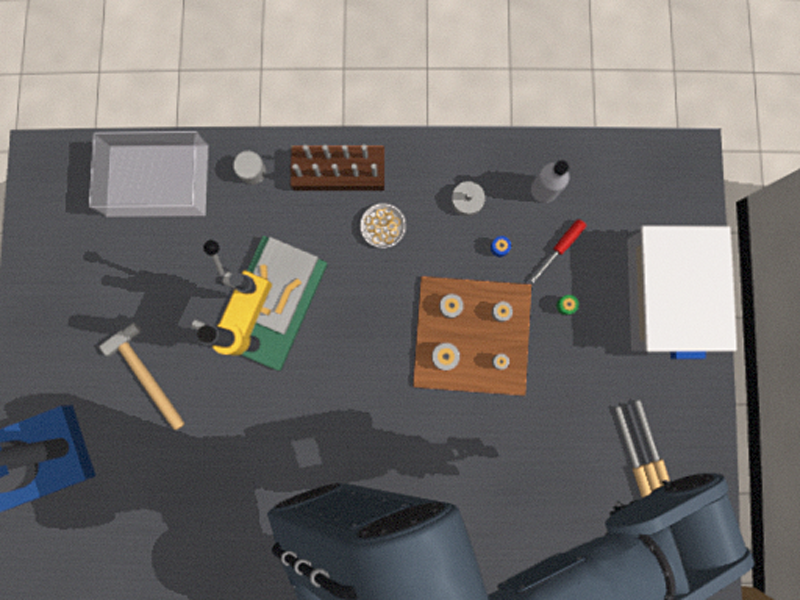

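The scene shows a green-base, yellow-head press with its open front facing away from the robot (top view about (260,300) of 800x600). That gives a press yaw near 2.7, not the 1.05–1.6 stated, so I'll measure it. The blue press at the far left is a look-alike.

The four steel dies on the board, in top-view pixels:
- (451,305)
- (503,311)
- (446,356)
- (501,361)

The blue one at (501,246) and the green one at (568,305) are decoys. By size, (503,311) should be the 40 mm die. I'll enlarge the views to confirm.

```bash
cat > h.py <<'E'
import numpy as np, cv2
from scipy.spatial.transform import Rotation as R
from workcell import eyes
C={n:eyes.camera_info(n) for n in("scene","top")}
def proj(n,P):
    c=C[n];p=(np.atleast_2d(P)-c["position"])@R.from_rotvec(c["attitude"]).as_matrix()
    s=p[:,:2]/p[:,2:];s=s*(1+c["k1"]*(s**2).sum(1,keepdims=True));K=c["mtx"]
    return s*[K[0,0],K[1,1]]+K[:2,2]
def ray(n,uv,z):
    c=C[n];K=c["mtx"];d=(np.array(uv,float)-K[:2,2])/[K[0,0],K[1,1]];s=d.copy()
    for _ in range(20): s=d/(1+c["k1"]*(s@s))
    v=R.from_rotvec(c["attitude"]).as_matrix()@np.r_[s,1]
    return c["position"]+v*(z-c["position"][2])/v[2]
def crop(img,x0,y0,w,h,k,step=10):
    o=cv2.resize(img[y0:y0+h,x0:x0+w],None,fx=k,fy=k,interpolation=cv2.INTER_CUBIC)
    for u in range(-(-x0//step)*step,x0+w,step):
        X=int((u-x0+.5)*k);cv2.line(o,(X,0),(X,6),(0,0,255),1)
        if u%20==0: cv2.putText(o,str(u),(X-10,16),0,.35,(0,0,255),1)
    for v in range(-(-y0//step)*step,y0+h,step):
        Y=int((v-y0+.5)*k);cv2.line(o,(0,Y),(6,Y),(0,0,255),1)
        if v%20==0: cv2.putText(o,str(v),(8,Y+4),0,.35,(0,0,255),1)
    return o
E
python3 - <<'E'
from h import *
t=cv2.imread("pics/top0.png");s=cv2.imread("pics/scene0.png")
cv2.imwrite("pics/ct.png",np.hstack([crop(t,120,145,100,100,4),crop(t,255,165,100,100,4)]))
cv2.imwrite("pics/cs.png",np.hstack([crop(s,295,90,100,175,3.4),crop(s,140,215,125,175,3.4)])[:600,:800])
E
```

```text
Traceback (most recent call last):
ValueError: all the input array dimensions except for the concatenation axis must match exactly, but along dimension 0, the array at index 0 has size 595 and the array at index 1 has size 575
```

View pics/ct.png

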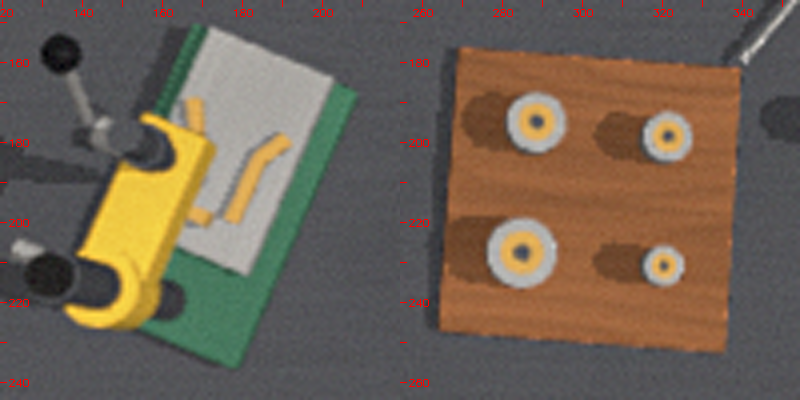

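The top crops show the press (stage corners at pixels (171.5,151.5), (203.3,164), (181.5,213.3)) and the dies. The die radii of 20, 24.5, 29 and 34 crop pixels scale as 32:40:48:56. So the 40 mm die is at (321.3,198.8).

```bash
python3 - <<'E'
from h import *
s=cv2.imread("pics/scene0.png")
cv2.imwrite("pics/cs.png",np.hstack([crop(s,295,90,100,175,3.4),crop(s,140,209,125,175,3.4)])[:595,:800])
E
```

```text
(no output)
```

View pics/cs.png

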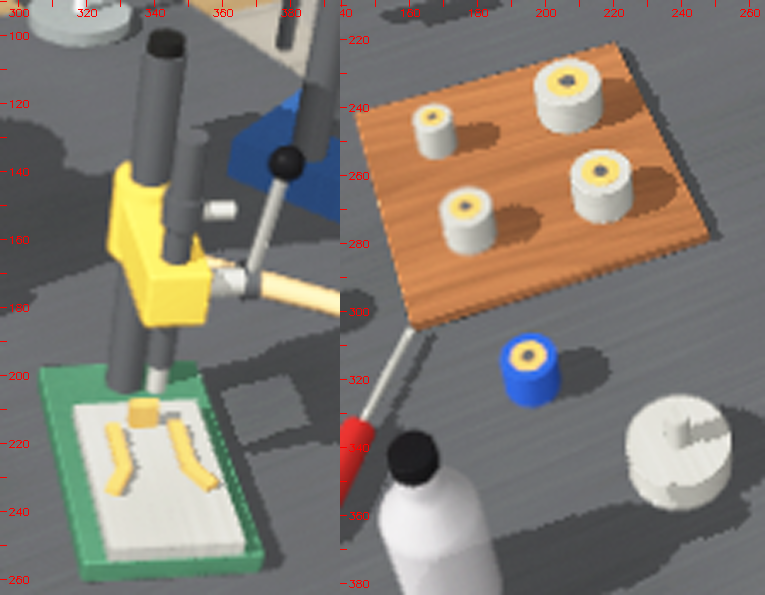

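The scene crop shows the press stage corners at about (316,208), (352,207), (326,250) and (366,248), and the knob at (378.6,137.4). The 40 mm die is the lower-left one on the board, with its top disc at about (177,269).

```bash
cat > fit.py <<'E'
from h import *
from scipy.optimize import least_squares
T=[((-120,-55,40),171.5,151.5),((-120,55,40),203.25,164),((55,55,40),181.5,213.25),((-120,75,25),208.75,168.25),((130,75,25),178.25,236.25),((100,0,360),132,213)]
f=lambda X,Y:(295+X/3.4-.5,90+Y/3.4-.5)
S=[((-120,55,40),*f(107,545)),((-120,-55,40),*f(244,539)),((55,55,40),*f(73,404)),((55,-55,40),*f(197,401)),((130,75,25),*f(40,368)),((130,-75,25),*f(200,363)),((-120,75,25),*f(80,565)),((-120,-75,25),*f(262,553)),((100,0,360),*f(166,42))]
def W(p,P):
    c,s=np.cos(p[2]),np.sin(p[2]);P=np.array(P,float)/1000
    return P@np.array([[c,s,0],[-s,c,0],[0,0,1]])+[p[0],p[1],0]
def res(p,parts=False):
    r=[proj(n,W(p,[a[0] for a in L]))-np.array([a[1:] for a in L]) for n,L in(("top",T),("scene",S))]
    return r if parts else np.vstack(r).ravel()
p=least_squares(res,[.5,.2,2.7],loss="soft_l1").x
if __name__=="__main__":
    print(p);[print(x.round(1).tolist()) for x in res(p,True)]
    for n,L in(("top",T),("scene",S)):
        print(n,least_squares(lambda q:(proj(n,W(q,[a[0] for a in L]))-np.array([a[1:] for a in L])).ravel(),p,loss="soft_l1").x)
    # knob angle
    pk=np.array([[378.6,137.4]]),np.array([[135,157.75]])
    K=lambda a,x0,y0=-62:W(p,[[x0-130*np.cos(np.radians(80)-a),y0,210+130*np.sin(np.radians(80)-a)]])
    g=least_squares(lambda q:np.r_[(proj("scene",K(q[0],q[1]*100))-pk[0])[0],(proj("top",K(q[0],q[1]*100))-pk[1])[0]],[.05,0]);print("lever",g.x,g.fun)
    print("knob",K(*[g.x[0],g.x[1]*100]))
    for nm,t,s in(("40",(321.3,198.75),(140+(467-340)/3.4-.5,209+206/3.4-.5)),):
        print(nm,ray("top",t,.046),ray("scene",s,.046))
    # board corner check
    for q in((258.0+11.5,176.5),(339.5,181.5),(335.2,252.3),(264.7,246.5)): print(ray("top",q,.012)[:2])
E
python3 fit.py
```

```text
[0.58231601 0.18483054 2.73137925]
[[1.6, -0.4], [0.3, 0.3], [-0.3, 0.1], [0.8, -0.8], [-0.3, 1.0], [0.7, 0.3]]
[[0.2, 0.7], [0.1, 0.7], [0.4, -0.2], [-0.0, -0.7], [-0.1, -1.3], [-0.5, -1.5], [0.4, -1.0], [1.1, 0.1], [0.3, 2.3]]
top [0.58244951 0.18638446 2.74162517]
scene [0.58263842 0.18390118 2.72802925]
lever [ 0.06496856 -0.00809208] [ 0.24341143 -0.12493886  0.44219425  0.21027408]
knob [[0.6360639  0.22906553 0.33628933]]
40 [ 0.55834196 -0.29512031  0.046     ] [ 0.55969874 -0.2965788   0.046     ]
[ 0.63494976 -0.12946385]
[ 0.61906539 -0.36138543]
[ 0.38647265 -0.3435594 ]
[ 0.40473258 -0.11385228]
```

Press pose from the fit is (0.5825, 0.185) with yaw 2.735. The two cameras agree to about 2 mm, and the knob fit is consistent too. The die is at (0.559,-0.296). Before moving, I'll check IK and arm clearance over the press.

```bash
cat > plan.py <<'E'
import numpy as np
from scipy.spatial.transform import Rotation as R
PX,PY,YAW=.5825,.185,2.735
px=np.array([np.cos(YAW),np.sin(YAW),0]);py=np.array([-px[1],px[0],0])
def P(x,y,z): return np.array([PX,PY,0])+(x*px+y*py)/1000+[0,0,z/1000]   # press mm -> world
def ori(az,tilt,flip=1):
    """tool z leans: fingers point toward azimuth az by tilt deg from down; closing line perpendicular to it"""
    h=np.array([np.cos(az),np.sin(az),0]);t=np.radians(tilt)
    z=np.sin(t)*h-np.cos(t)*np.array([0,0,1]);y=flip*np.array([-h[1],h[0],0])
    return R.from_matrix(np.c_[np.cross(y,z),y,z]).as_rotvec()
def knob(a): 
    b=np.radians(80)-a;return P(-.8-130*np.cos(b),-62,210+130*np.sin(b))
DIE=np.array([.559,-.296])
E
python3 - <<'E'
from plan import *
from workcell import planner
ik=planner.inverse_kinematics
# planar kinematic fit
A=[];b=[]
for r in np.linspace(.35,.75,6):
  for z in(.1,.3):
    q=ik([r,0,z],ori(0,0,1)) 
    if q is None: q=ik([r,0,z],ori(0,0,-1))
    if q is None: continue
    q=np.array(q);s2,s3,s5=q[1],q[1]+q[2],q[1]+q[2]+q[4]
    A+=[[1,0,np.sin(s2),np.sin(s3),np.cos(s3)],[0,1,np.cos(s2),np.cos(s3),-np.sin(s3)]];b+=[r,z]
sol=np.linalg.lstsq(np.array(A),np.array(b),rcond=None);print("a,h-L3,L1,L2,e",sol[0].round(3),sol[1])
for nm,p,az,t in [("pick",[*DIE,.02],np.radians(135),20),("pickhi",[*DIE,.15],np.radians(135),20),("mouth",P(-92,0,52),YAW,20),("mouthhi",P(-140,0,180),YAW,20),("pushstart",P(-140,0,50),YAW,30),("pushend",P(-30,0,50),YAW,30),("knob0",knob(.065),YAW,0),("knobhi",knob(.065)+[0,0,.08],YAW,0),("knob1.5",knob(1.5),YAW,0)]:
  for f in(1,-1):
    q=ik(p,ori(az,t,f));print(nm,f,np.round(p,3),None if q is None else np.round(q,2))
E
```

```text
a,h-L3,L1,L2,e [ 0.003 -0.006  0.486  0.437  0.04 ] [6.8115253e-07]
pick 1 [ 0.559 -0.296  0.02 ] [-0.59  0.91  1.28  0.07  1.29  1.74]
pick -1 [ 0.559 -0.296  0.02 ] [-0.59  0.91  1.28  0.07  1.29 -1.4 ]
pickhi 1 [ 0.559 -0.296  0.15 ] [-0.59  0.76  1.23  0.07  1.5   1.75]
pickhi -1 [ 0.559 -0.296  0.15 ] [-0.59  0.76  1.23  0.07  1.5  -1.39]
mouth 1 [0.667 0.149 0.052] [0.09 0.94 1.13 0.17 1.38 2.01]
mouth -1 [0.667 0.149 0.052] [ 0.09  0.94  1.13  0.17  1.38 -1.13]
mouthhi 1 [0.711 0.13  0.18 ] [0.06 0.89 0.9  0.15 1.66 2.03]
mouthhi -1 [0.711 0.13  0.18 ] [ 0.06  0.89  0.9   0.15  1.66 -1.11]
pushstart 1 [0.711 0.13  0.05 ] [0.04 1.12 0.81 0.22 1.69 1.99]
pushstart -1 [0.711 0.13  0.05 ] [ 0.04  1.12  0.81  0.22  1.69 -1.15]
pushend 1 [0.61  0.173 0.05 ] [0.1  0.93 1.2  0.25 1.48 2.  ]
pushend -1 [0.61  0.173 0.05 ] [ 0.1   0.93  1.2   0.25  1.48 -1.15]
knob0 1 [0.636 0.229 0.336] [0.28 0.52 1.14 0.   1.48 2.25]
knob0 -1 [0.636 0.229 0.336] [ 0.28  0.52  1.14  0.    1.48 -0.89]
knobhi 1 [0.636 0.229 0.416] [0.28 0.5  0.99 0.   1.65 2.25]
knobhi -1 [0.636 0.229 0.416] [ 0.28  0.5   0.99  0.    1.65 -0.89]
knob1.5 1 [0.727 0.19  0.197] [0.19 0.76 1.06 0.   1.32 2.17]
knob1.5 -1 [0.727 0.19  0.197] [ 0.19  0.76  1.06  0.    1.32 -0.97]
```

```bash
python3 - <<'E'
from plan import *
from h import crop
import cv2
from workcell import bot,move_gripper,eyes,sensors
az=np.radians(135);o=ori(az,20,-1);h=np.array([np.cos(az),np.sin(az),0])
z=np.sin(np.radians(20))*h-np.cos(np.radians(20))*np.array([0,0,1])
tcp=np.r_[DIE,.019]+.0065*h
move_gripper(.064,30)
bot.move_to(tcp-.11*z,o); print(sensors.get_time(),sensors.get_tool_pos())
bot.line_to(tcp-.055*z,rate=.15)
cv2.imwrite("pics/pre.png",np.hstack([crop(eyes.read_camera("top")[...,::-1].copy(),255,140,100,125,4),crop(eyes.read_camera("scene")[...,::-1].copy(),130,200,100,125,4)]))
print(sensors.get_time(),sensors.get_contact_force())
E
```

```text
2.0167 [ 0.58056564 -0.31890486  0.12281736]
2.6333 [-0.0114977  -0.09147046  0.48309103]
```

View pics/pre.png

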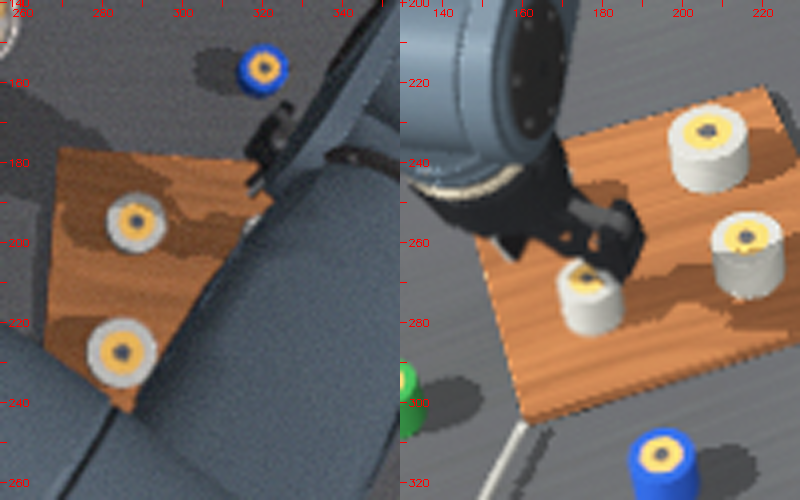

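The gripper is lined up with the 40 mm die (scene view, about (177,270)), and its neighbours are clear. Now grasp and lift.

```bash
python3 - <<'E'
from plan import *
from workcell import bot,move_gripper,sensors
az=np.radians(135);h=np.array([np.cos(az),np.sin(az),0])
z=np.sin(np.radians(20))*h-np.cos(np.radians(20))*np.array([0,0,1])
tcp=np.r_[DIE,.019]+.0065*h
bot.line_to(tcp,rate=.1); print(sensors.get_contact_force())
move_gripper(.02,40); print("w",sensors.get_grip_width(),sensors.get_grasp_force(),sensors.get_contact_force())
if .037<sensors.get_grip_width()<.043:
    bot.line_to(tcp+[0,0,.12],rate=.2)
    print("w",sensors.get_grip_width(),sensors.get_grasp_force(),sensors.get_contact_force(),sensors.get_time())
E
```

```text
[-0.13830563 -0.00625958 -0.2030278 ]
w 0.038933669121070734 40.50193548202515 [0.99128703 0.89632694 6.01810054]
w 0.03851806769171613 40.54417669773102 [ 0.09386474 -0.10198547 -3.17900774] 4.425
```

```bash
python3 - <<'E'
from plan import *
from h import crop
import cv2
from workcell import bot,move_gripper,sensors,eyes
o=ori(YAW,20,-1)
bot.move_to(P(-110+6.5,0,170),o)
bot.line_to(P(-92+6.5,0,70),rate=.2)
bot.line_to(P(-92+6.5,0,50),rate=.06)
cv2.imwrite("pics/place.png",np.hstack([crop(eyes.read_camera("top")[...,::-1].copy(),120,130,100,130,4),crop(eyes.read_camera("scene")[...,::-1].copy(),295,150,100,130,4)]))
f0=sensors.get_contact_force()
for z in np.arange(49.5,45,-.5):
    bot.line_to(P(-92+6.5,0,z),rate=.03)
    f=sensors.get_contact_force()
    if f[2]-f0[2]>3: break
print(z,f0,f,sensors.get_grip_width(),sensors.get_time())
E
```

```text
47.5 [-0.11122264  0.25148055 -2.54561024] [-2.25907448 -0.84722208  2.8898571 ] 0.03858791948857725 8.5833
```

View pics/place.png

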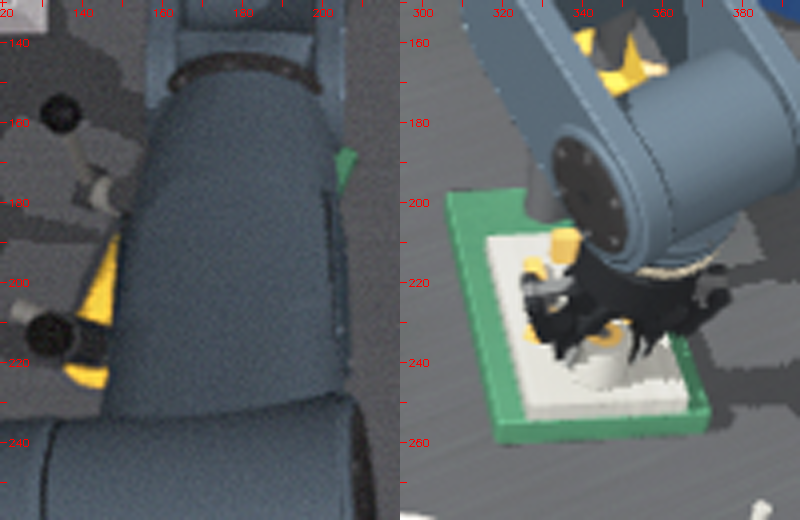

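The die, still held, is on the stage at the mouth (scene, about (345,235)). It touched down at the expected height. Release, back off along the tool and look.

```bash
python3 - <<'E'
from plan import *
from h import crop,ray
import cv2
from workcell import bot,move_gripper,sensors,eyes
move_gripper(.062)
t=np.radians(20);z=np.sin(t)*px-np.cos(t)*np.array([0,0,1])
bot.line_to(np.array(sensors.get_tool_pos())-.07*z,rate=.2)
bot.line_to(P(-200,0,140),ori(YAW,30,-1),rate=.25)
move_gripper(0)
cv2.imwrite("pics/rel.png",np.hstack([crop(eyes.read_camera("top")[...,::-1].copy(),120,130,100,130,4),crop(eyes.read_camera("scene")[...,::-1].copy(),295,150,100,130,4)]))
print(sensors.get_time(),sensors.get_grip_width())
E
```

```text
11.0667 2.5218219197706587e-06
```

View pics/rel.png

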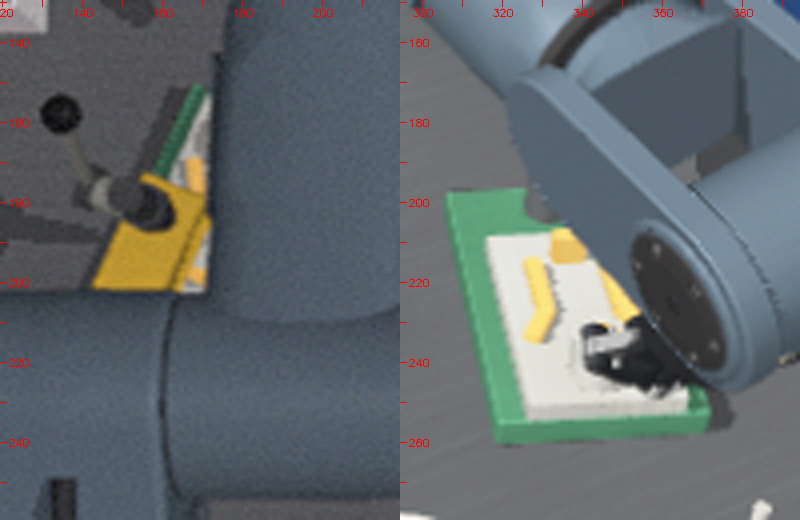

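The die is hidden behind the gripper here, with only a faint edge near (340,240). I'll go down behind it and push while monitoring force.

```bash
python3 - <<'E'
from plan import *
from workcell import bot,sensors
F=lambda: np.array(sensors.get_contact_force())
bot.line_to(P(-152,0,51),rate=.2)
f0=F();log=[]
bot.line_to(P(-125,0,51),rate=.08)
for x in list(range(-121,-45,4))+list(np.arange(-45,-23,1.5)):
    bot.line_to(P(x,0,51),rate=.05)
    f=F()-f0;log.append((x,round(-f@px,1),round(f@py,1),round(f[2],1)))
    if -f@px>12: break
print(log,sensors.get_time(),((np.array(sensors.get_tool_pos())-[PX,PY,0])@np.c_[px,py]*1000).round(1))
E
```

```text
[(-121, np.float64(0.4), np.float64(-1.1), np.float64(-1.0)), (-117, np.float64(0.4), np.float64(-0.4), np.float64(-1.8)), (-113, np.float64(1.6), np.float64(0.3), np.float64(-0.6)), (-109, np.float64(1.5), np.float64(0.6), np.float64(-1.5)), (-105, np.float64(1.4), np.float64(0.2), np.float64(-0.6)), (-101, np.float64(0.0), np.float64(0.1), np.float64(-1.4)), (-97, np.float64(1.0), np.float64(-0.5), np.float64(-1.0)), (-93, np.float64(1.8), np.float64(0.1), np.float64(-1.5)), (-89, np.float64(1.8), np.float64(0.0), np.float64(-1.0)), (-85, np.float64(1.0), np.float64(0.4), np.float64(-1.6)), (-81, np.float64(0.8), np.float64(-0.0), np.float64(-0.7)), (-77, np.float64(1.6), np.float64(0.1), np.float64(-0.1)), (-73, np.float64(0.5), np.float64(0.3), np.float64(-0.3)), (-69, np.float64(0.7), np.float64(-0.1), np.float64(-1.2)), (-65, np.float64(1.3), np.float64(-0.7), np.float64(-0.7)), (-61, np.float64(1.0), np.float64(-1.6), np.float64(-1.1)), (-57, np.float64(0.4), np.float64(-0.7), np.float64(-0.5)), (-53, np.float64(0.5), np.float64(0.3), np.float64(-0.6)), (-49, np.float64(0.3), 
[... 391 characters left out ...]
loat64(0.6)), (np.float64(-37.5), np.float64(2.6), np.float64(-0.2), np.float64(-0.7)), (np.float64(-36.0), np.float64(2.3), np.float64(0.4), np.float64(-0.1)), (np.float64(-34.5), np.float64(1.6), np.float64(-0.3), np.float64(-1.2)), (np.float64(-33.0), np.float64(1.7), np.float64(-0.1), np.float64(-0.6)), (np.float64(-31.5), np.float64(3.0), np.float64(-0.6), np.float64(0.2)), (np.float64(-30.0), np.float64(1.2), np.float64(-0.1), np.float64(-0.9)), (np.float64(-28.5), np.float64(1.8), np.float64(-0.3), np.float64(-0.6)), (np.float64(-27.0), np.float64(8.5), np.float64(-0.7), np.float64(-1.3)), (np.float64(-25.5), np.float64(14.6), np.float64(-0.0), np.float64(-2.1))] 20.4583 [-27.9  -0.1]
```

The die met a stiff stop with the tool tip at x ≈ -27.9 mm, within calibration error of the -29.5 expected at home. I'll back out and look.

```bash
python3 - <<'E'
from plan import *
from h import crop
import cv2
from workcell import bot,move_gripper,sensors,eyes
bot.line_to(P(-130,0,60),rate=.2)
bot.line_to(P(-210,0,170),rate=.3)
q=sensors.get_joint_positions()
bot.move_to(P(-200,-62,440),ori(YAW,0,-1))
move_gripper(.055)
cv2.imwrite("pics/home.png",np.hstack([crop(eyes.read_camera("top")[...,::-1].copy(),120,130,100,130,4),crop(eyes.read_camera("scene")[...,::-1].copy(),295,130,100,130,4)]))
print(sensors.get_time(),sensors.get_contact_force())
E
```

```text
23.8 [ 0.43492387 -0.66694279 -0.84285962]
```

View pics/home.png

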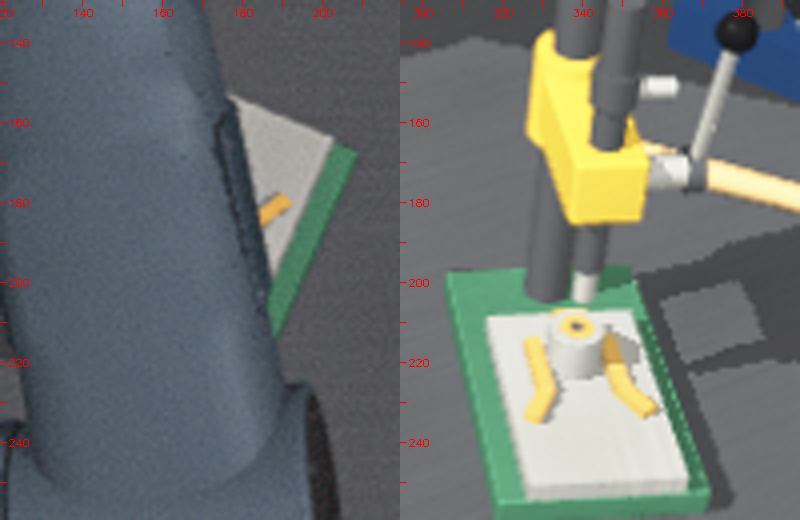

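The die stands upright between the rails, against the stop (scene, about (339,211)). Next I'll check it numerically, then pinch the knob and swing the lever along its arc.

```bash
python3 - <<'E'
from plan import *
from h import ray,proj
import sys
from workcell import bot,move_gripper,sensors
w=ray("scene",(338.75,211),.074);e=((w-[PX,PY,0])@np.c_[px,py]*1000).round(1);print("die press xy",e)
if np.abs(e).max()>6: sys.exit()
F=lambda: np.array(sensors.get_contact_force())
G=np.array([0,0,-.019]); a0=.065
bot.line_to(knob(a0)+G+[0,0,.06],rate=.25)
bot.line_to(knob(a0)+G,rate=.12); print("down",F(),sensors.get_time())
move_gripper(.015,25); print("w",sensors.get_grip_width(),F())
if not .022<sensors.get_grip_width()<.029: sys.exit()
log=[]
for a in list(np.arange(.15,1.3,.1))+list(np.arange(1.27,1.36,.04)):
    bot.line_to(knob(a)+G,rate=.12);f=F();log.append((round(a,2),f.round(1).tolist()))
    if np.linalg.norm(f)>25: break
print(log,sensors.get_time(),sensors.get_grip_width())
E
```

```text
die press xy [-0.1  1.8]
down [-0.18479981 -0.28551036  0.04588354] 26.4917
w 0.02419927387050823 [4.07315019 5.39669901 1.98624504]
[(np.float64(0.15), [5.6, 5.4, 1.1]), (np.float64(0.25), [5.8, 6.5, 2.0]), (np.float64(0.35), [7.4, 6.6, 3.3]), (np.float64(0.45), [8.8, 6.5, 3.5]), (np.float64(0.55), [9.2, 8.5, 3.4]), (np.float64(0.65), [11.0, 7.9, 4.1]), (np.float64(0.75), [11.3, 8.3, 1.1]), (np.float64(0.85), [10.5, 6.9, 2.3]), (np.float64(0.95), [10.9, 8.4, 2.0]), (np.float64(1.05), [11.0, 8.1, -0.3]), (np.float64(1.15), [13.0, 9.0, -1.0]), (np.float64(1.25), [13.0, 8.6, -1.2]), (np.float64(1.27), [11.7, 8.1, -1.1]), (np.float64(1.31), [13.1, 8.4, -1.3]), (np.float64(1.35), [11.8, 8.5, -2.1])] 30.7167 0.024541946599618402
```

```bash
python3 - <<'E'
from plan import *
from workcell import bot,sensors
F=lambda: np.array(sensors.get_contact_force())
G=np.array([0,0,-.019]);f0=F();log=[]
for a in np.arange(1.37,1.63,.02):
    bot.line_to(knob(a)+G,rate=.05);f=F()-f0;log.append((round(float(a),2),f.round(1).tolist()))
    if f[2]>12 or np.linalg.norm(f)>25: break
p=np.array(sensors.get_tool_pos())
print(*log,sep="\n");print(sensors.get_time(),sensors.get_grip_width(),(p-G)[2])
E
```

```text
(1.37, [-0.6, 0.6, 1.3])
(1.39, [-0.1, 0.4, 1.2])
(1.41, [-1.0, 0.7, 1.3])
(1.43, [-1.7, -0.1, 1.5])
(1.45, [-1.9, 1.2, 1.8])
(1.47, [-2.4, -0.2, 1.7])
(1.49, [-2.2, 0.6, 1.5])
(1.51, [-2.6, 1.4, 1.4])
(1.53, [-4.2, 0.4, 3.8])
(1.55, [-5.4, -0.0, 8.1])
(1.57, [-6.5, -1.0, 13.3])
33.4667 0.024246645512175407 0.19075794625334502
```

The punch met the die at about 1.52 rad, shown by the vertical force rising. Release, retreat and look.

```bash
python3 - <<'E'
from plan import *
from h import crop
import cv2
from workcell import bot,move_gripper,sensors,eyes
move_gripper(.06)
p=np.array(sensors.get_tool_pos());print(p,sensors.get_contact_force())
bot.line_to(p+[0,0,.1],rate=.12)
bot.goto_joints([-.9,.35,1.65,0,1.139,-.085])
cv2.imwrite("pics/end.png",np.hstack([crop(eyes.read_camera("top")[...,::-1].copy(),120,140,100,120,4),crop(eyes.read_camera("scene")[...,::-1].copy(),295,140,100,120,4)]))
cv2.imwrite("pics/endfull.png",eyes.read_camera("scene")[...,::-1])
print(sensors.get_time(),sensors.get_contact_force())
E
```

```text
[0.72523343 0.19076162 0.16810487] [ 0.78254452 -0.29864758  0.2607757 ]
37.475 [-0.39279333  1.60896024 -0.24337959]
```

View pics/end.png

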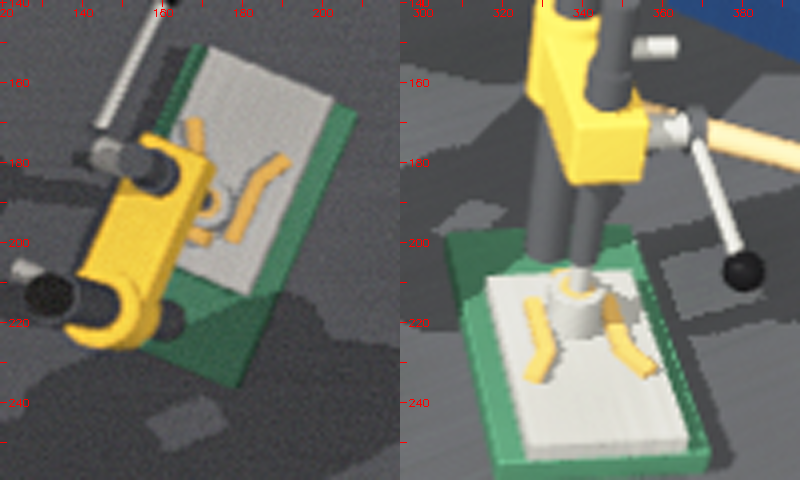

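View pics/endfull.png

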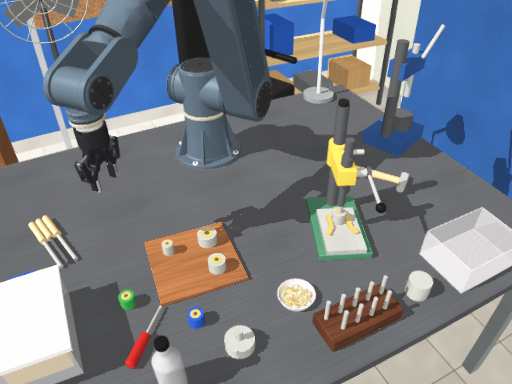

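The punch is resting on the die's disc (scene, about (340,208)) and the knob is down at (380,207). The other three dies are still standing on the board, and the arm is clear.

```bash
python3 -c "
from workcell import ticket;print(ticket.job_done())"
```

```text
the job is handed in; nothing more can be done
None
```

The 40 mm die is home against the back stop, the lever is down with the punch resting on it, the other three dies were left standing, and I handed the job in at about 37.5 s; I used the press yaw measured in the images (2.735 rad), since it was well outside the stated 1.05–1.6.

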